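Raise the test-lane barrier and push the power supply home

TASK

On the repair bench's test lane, push the counterweighted barrier arm up past its balance point so that it stays raised by itself, then push the metal power supply along the lane, under the raised arm, until it is fully home against the black end block. Only push: do not lift or tip the power supply, leave the other things where they are, and finish with the barrier still up.

Things in the scene. Friction and masses are not known exactly. Their poses are not given: they have to be found in the camera images.
- jig: Test lane: fixed beige base plate, 6 mm thick, 270 x 440 mm, turned up to 0.2 rad. Origin: bench level, on the lane's centre line, under the barrier. y runs along the lane to the end block, x from the barrier's handle to its hinge, z up. Rails with tops 18 mm above the bench, inner faces at x = +-43 mm, guide the power supply from y -240 to +150 mm; the -y end is open.
- barrier (a joint): Barrier angle, rad: 0 = lowered, level across the lane; grows as pushed up; upper stop 1.75, just past upright. Below its balance point near 0.95 it falls shut, above it falls on slowly (damped) to the upper stop. 2 to 3 N at the handle lift it. Arm: bar 14 mm square; a plate hanging under it (lower edge 34 mm above the bench) blocks the lane; dark counterweight above the hinge.
- handle_mid (a point): Middle of the barrier's handle: round crossbar at the arm's free end, on a stem bent upwards, 16 mm diameter, 100 mm long along jig y. When lowered at jig (-60, 0, 150) mm: 200 mm before and 60 mm above the hinge line (209 mm radius). Nothing stands under it or outside it (jig -x): fingers tilted a little under it from the -x side can push it up and over.
- hinge_point (a point): Middle of the barrier's hinge axis (along jig y), at jig (140, 0, 90) mm, between two steel cheek plates 110 mm tall, 42 mm over their outsides, 50 mm long in x.
- supply_center (a point): Centre of the power supply: metal box with perforated top, 80 (x, across the lane) x 120 (y, along it) x 45 mm high, loose on the base plate (centre 28.5 mm above the bench), 0.3 to 0.65 kg, axes near parallel to the jig's. Starts on the -y side of the barrier; push its flat -y face. Home: +y face on the end block, centre at jig y = +90 mm.
- end_block_face (a point): Middle of the face of the black end block (110 mm wide, top 61 mm above the bench) that the power supply must meet, at jig (0, 150, 28.5) mm.
- tape: Bystander, leave alone: black roll of tape lying flat, 90 mm across, 19 high, on the bench in front (-x) of the jig, left of the handle. Origin: underside.
- pliers: Bystander, leave alone: blue-handled pliers lying flat, about 160 mm long, 20 high, on the bench in front of the jig, right of the handle. Origin: underside.
- dome_camera: Bystander, leave alone: white dome camera, 90 mm across, 58 high, on the jig's base plate behind (+x) the lane, right of the hinge. Origin: underside.
- screw_jar: Bystander, leave alone: small glass jar with steel cap, 52 mm across, 55 high, on the jig's base plate behind the lane, left of the hinge. Origin: underside.
- screwdriver: Bystander, leave alone: screwdriver lying flat, 190 mm long, on the bench beyond the jig's end block (+y). Origin: underside.
- supply: The same power supply; origin at the centre of its underside.
Mind the look-alikes: they are no part of the job. Leave any blue, green or pink look-alike of the supply alone.

How it is judged (in metres and radians):
On the way, in this order (a step that is already met when the one before it is completed fails the run):
1. the barrier stands raised past its balance point, with the power supply not yet past it (value of joint barrier above 1.55 rad and y of supply_center in the frame of jig below -0.06 m), for 0.3 s.
2. the power supply is home against the end block with the barrier still raised (value of joint barrier above 1.55 rad and y of supply_center in the frame of jig between 0.086 and 0.094 m and x of supply_center in the frame of jig between -0.008 and 0.008 m and height (world z) of supply_center below 0.034 m and angle between supply_center's own z axis and vertical below 0.06 rad), for 0.2 s.
At the end, for the whole second after the job is handed in: The barrier stays up by itself (joint above 1.55 rad) and at rest; the power supply stands flat in the lane, still, its end within 4 mm of the end block; nothing else was moved (all of step 2 and linear speed of supply below 0.01 m/s and velocity of joint barrier between -0.05 and 0.05 rad/s); the robot touches nothing.
It fails at once if the power supply is lifted (more than 12 mm) (height (world z) of supply_center above 0.0405 m).
It fails at once if the power supply is tipped (angle between supply_center's own z axis and vertical above 0.25 rad).
It fails at once if another thing on the bench is displaced by more than 25 mm (distance of any of tape, pliers, dome_camera, screw_jar, screwdriver from where it was at the start of the episode above 0.025 m).
It fails at once if another thing is lifted (height (world z) of any of tape, pliers, dome_camera, screw_jar, screwdriver above 0.025 m).
It also fails if it takes over 56 s, if anything falls off the work surface, if the arm or the gripper's body presses on something with over 40 N, if the wrist force passes 120 N, or if a joint passes its speed limit or range.

ROBOT

A 6-joint arm with a two-finger parallel gripper is mounted at the origin on the work surface. World frame = base frame: x ahead of the robot, y to its left, z up, the work surface at z = 0. Lengths are in mm, angles in rad, forces in N, time in s.
With the tool pointing down it reaches from about 300 to 775 mm from the base axis. Payload 14.6 kg.
Tool frame: the origin (TCP) lies between the finger pads; the fingertips stand 8 mm ahead of it and the grasp point (between the pads) lies 11 mm behind it (ctrl.tip_reach is the distance from the TCP to the fingertips, in mm); z points along the fingers, x is the direction in which the jaws open and shut, and the axes are right-handed (so a half turn about z gives the same grasp; the last joint's range is limited). The gripper opens to 94 mm and grips with 3 to 60 N. Pads are 16 mm wide; open, the fingers measure 119 mm over their backs; the gripper's body (75 mm by 177 mm) begins 78 mm behind the grasp point.
Start: joints at [-1.193, 0.3, 1.521, -0, 1.321, -0.067], TCP at [236.644, -496.476, 213.446] pointing down, gripper open.
Joint ranges: [-3.03, 3.03], [-0.79, 2.21], [0.23, 2.52], [-1.04, 4.18], [0, 3.07], [-2.55, 2.55]. Speed limits (rad/s): [2.22, 2.22, 2.57, 3.14, 3.14, 3.14].

INTERFACE

Orientations are given as a rotation vector (axis times angle).
In Python, from workcell import ctrl gives the robot as it stands. The module is installed in compiled form; this text tells all that it offers.
- The arm moves only by the tool servo_tool, never from a script. Its argument "commands" is a list of rows, each a list of 3 entries, a list of its own where there are three numbers: the opening, from 0 (shut) to 1 (fully open), then the shift along the tool's x, y, z in mm, then the turn about the tool's z in degrees. In form: [[fingers, [dx, dy, dz], spin], ...]. A call has 1 to 12 rows; each row shifts and turns the commanded pose from where the row before left it, along the tool's axes as they then stand; what a row does not reach is not made up. A row lasts 1/12 s, in which the tool goes at most 41.7 mm and 7.16 degrees, less where a joint would pass 70% of its speed; a pose out of reach is approached as far as the arm can. A call is refused whole if a number of a shift passes 41.7 or a number of a turn 7.16, either way. A call with a gripper value outside its range is refused whole. The fingers move at their own pace and stop on an object; the grip force is fixed at half the most. Time passes only in rows, so rows that do not move let the fingers close. It gives the time, the measured TCP pose, the force and the opening at its end, in the units of the state.
- ctrl.observe(): the state, without advancing time (a new reading comes with each control period).
- ctrl.get_image(name): name is "side" or "top"; returns (picture, depth): 480x640x3 uint8, red, green, blue; 480x640 float32, mm along the optical axis (not along the pixel's ray), 0 where there is no reading.
- ctrl.get_calibration(name): a dict with "K" (3x3 intrinsics, pixels), "rvec" (rotation vector, rad) and "tvec" (3), from world to camera coordinates, as OpenCV has them. Camera axes: x right, y down, z forward; pixel columns grow to the right and rows downward; lengths in mm; the calibration is good to about 2 mm. A picture is of the moment at which its call begins. get_calibration takes no time and is no camera call.
- ctrl.finish_job(): hands the job in, once; it reports no verdict.
The state is a dict: "time": time; "q": joint angles; "dq": joint speeds; "joint_efforts": joint torques, N m; "tool_pos": TCP position; "tcp_rot": TCP orientation; "contact_force": force on the tool from outside, world axes, zero at the start; "torque": the same for the moment, N m; "gripper_width": finger opening in mm.
Only numpy, scipy, OpenCV 4.12 (cv2) and the standard library are available. Lean on these libraries where they do the work, as an engineer would, in place of code of your own. Each camera call takes 0.05 s, during which the arm holds its last target. There are 200 camera calls.

## Working session

There is one attempt and no reset: what is moved stays moved. The work goes in short steps, Python scripts to look and compute and a tool call to move; the robot and the scene stay as the last step left them, time stands still between calls to the robot, and variables do not carry over. Pictures are saved under pics/ and viewed, about 8 in all and at most 12, crops included, and the job is handed in when it is done.

Besides the shell and the picture viewer there is one more tool, called after ">>>" by a JSON object that holds its "fn" and its "kwargs", one argument or row to a line. servo_tool: Moves the arm, as the interface text tells. Its arguments: {"type":"object","properties":{"commands":{"type":"array"}},"required":["commands"]}

```bash
mkdir -p pics; cat > h.py <<'E'
import numpy as np, cv2
from scipy.spatial.transform import Rotation as R
from workcell import ctrl
def shot(n,fn):
    im,d=ctrl.get_image(n); cv2.imwrite('pics/'+fn+'.png',im[:,:,::-1]); np.save('pics/'+fn+'.npy',d); return im,d
def world(n,u,v,d):
    c=ctrl.get_calibration(n); K=np.array(c['K']); Rm=cv2.Rodrigues(np.array(c['rvec'],float))[0]
    p=np.linalg.inv(K)@np.array([u,v,1.])*d
    return Rm.T@(p-np.array(c['tvec']).ravel())
def pts(n,fn,uv):
    d=np.load('pics/'+fn+'.npy')
    for u,v in uv: print(u,v,world(n,u,v,d[v,u]).round(1))
def proj(n,P):
    c=ctrl.get_calibration(n); return cv2.projectPoints(np.array(P,float).reshape(-1,1,3),np.array(c['rvec'],float),np.array(c['tvec'],float),np.array(c['K']),None)[0].reshape(-1,2)
E
python3 - <<'E'
from h import *
shot('top','t0');shot('side','s0')
s=ctrl.observe()
print(s, ctrl.tip_reach); print(R.from_rotvec(s['tcp_rot']).as_matrix().round(3))
E
```

```text
{'time': 0.1, 'q': array([-1.19256647e+00,  3.00434498e-01,  1.52148047e+00,  1.71480232e-06,
        1.32070673e+00, -6.66143060e-02]), 'dq': array([-0.00024217, -0.00167842, -0.00283384,  0.00136935,  0.00217755,
       -0.00045501]), 'joint_efforts': array([ 1.59282823e-03, -5.32639575e+01, -3.53286088e+01,  7.09665706e-02,
        2.34897877e-02, -7.62841250e-05]), 'tool_pos': array([ 236.58596999, -496.27804557,  212.94896381]), 'tcp_rot': array([-2.65623813e+00,  1.67636111e+00,  1.30471720e-03]), 'contact_force': array([0.27664268, 0.21959405, 0.2891356 ]), 'torque': array([ 0.00384029,  0.00740883, -0.00216839]), 'gripper_width': 94.0558991849279} 8.0
[[ 0.43  -0.903 -0.   ]
 [-0.903 -0.43   0.001]
 [-0.001 -0.    -1.   ]]
```

View pics/t0.png

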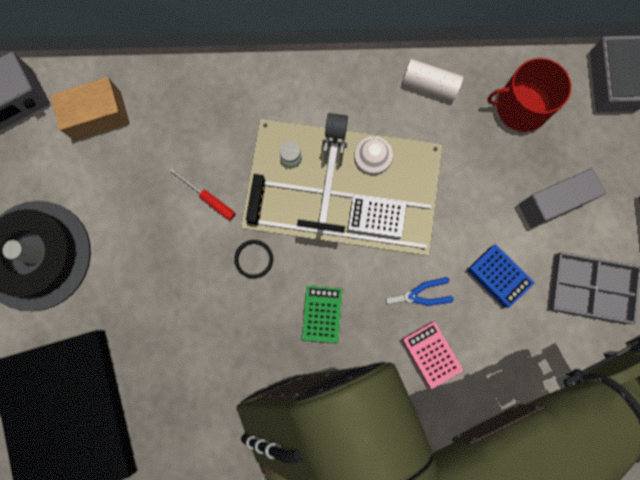

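View pics/s0.png

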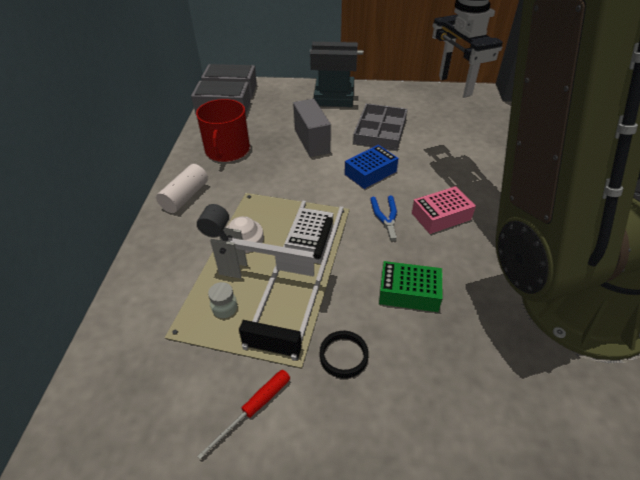

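The pictures show the beige lane plate in top view at roughly (262,121)-(441,144)-(428,253)-(243,226). The handle is at (320,226), the hinge and counterweight at (335,135), and the end block at (256,200). Look-alike candidates are white-metal at (377,216), blue at (501,276), green at (322,314) and pink at (433,355). The metal one lying in the lane fits the description, and I'll confirm it in a crop.

```bash
python3 - <<'E'
from h import *
im=cv2.imread('pics/t0.png')[105:265,235:450]
cv2.imwrite('pics/c0.png',cv2.resize(im,None,fx=3.7,fy=3.7,interpolation=cv2.INTER_CUBIC))
print(world('top',0,0,0), world('side',0,0,0))
E
```

```text
[ 317.77818658  -21.59806426 1275.49970703] [485.83454223 580.30379305 745.89360086]
```

View pics/c0.png

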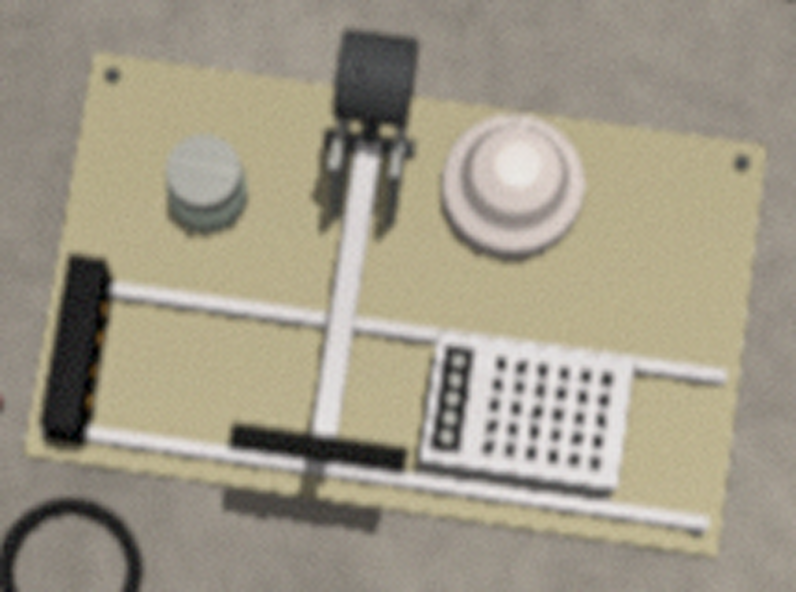

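```bash
cat >> h.py <<'E'
def ray(n,u,v,z):
    a=world(n,u,v,0);b=world(n,u,v,1000); return a+(b-a)*(z-a[2])/(b[2]-a[2])
E
python3 - <<'E'
from h import *
def c(x,y,z): return ray('top',x/3.7+235-.36,y/3.7+105-.36,z)
P={'plTL':c(95,55,6),'plTR':c(765,147,6),'plBR':c(717,553,6),'plBL':c(27,455,6),'railU':c(725,376,18),'railL':c(707,523,18),'railUl':c(110,290,18),'railLl':c(88,433,18),
'hL':c(232,436,158),'hR':c(405,459,158),'blkU':c(108,268,61),'blkL':c(84,444,61),'s1':c(437,336,51),'s2':c(635,357,51),'s3':c(615,488,51),'s4':c(420,462,51)}
for k,v in P.items(): print(k,v.round(1))
yd=(P['plTL']-P['plTR'])+(P['plBL']-P['plBR']);yd=yd[:2]; a=np.arctan2(-yd[0],yd[1]);
yd2=P['railUl']-P['railU']+P['railLl']-P['railL'];print(a,np.arctan2(-yd2[0],yd2[1]))
h=(P['hL']+P['hR'])/2; pc=sum(P[k] for k in['plTL','plTR','plBR','plBL'])/4
Rz=R.from_euler('z',a).as_matrix()
o=h-Rz@[-60,0,0]; print('handle',h,'o from handle',o)
sc=sum(P[k] for k in['s1','s2','s3','s4'])/4
for k,v in P.items(): print(k,(Rz.T@(v-o)).round(1))
print('plate c',(Rz.T@(pc-o)).round(1),'supply',(Rz.T@(sc-o)).round(1), sc)
# depth-based check
d=np.load('pics/t0.npy')
for n,x,y in [('supply top',520,400),('plate',250,250),('handle',270,442),('handle',370,455),('bench',30,530)]:
    u,v=round(x/3.7+235-.36),round(y/3.7+105-.36); print(n,world('top',u,v,d[v,u]).round(1))
print(np.array(ctrl.get_calibration('top')['K']))
E
```

```text
plTL [819.5 132.5   6. ]
plTR [ 747.4 -298.8    6. ]
plBR [ 485.  -255.4    6. ]
plBL [555.5 175.5   6. ]
railU [ 594.8 -263.5   18. ]
railL [ 502.2 -247.9   18. ]
railUl [658.4 121.5  18. ]
railLl [566.5 135.4  18. ]
hL [535.5  37.8 158. ]
hR [520.6 -57.9 158. ]
blkU [660.6 117.9  61. ]
blkL [551.3 132.5  61. ]
s1 [616.2 -82.7  51. ]
s2 [ 600.5 -203.    51. ]
s3 [ 519.8 -187.6   51. ]
s4 [538.  -70.4  51. ]
-0.16400529104996464 -0.16488034196993764
handle [528.07802891 -10.01785723 158.        ] o from handle [587.27290394 -19.81412027 158.        ]
plTL [ 204.2  188.2 -152. ]
plTR [ 203.5 -249.1 -152. ]
plBR [ -62.5 -249.1 -152. ]
plBL [ -63.2  187.5 -152. ]
railU [  47.3 -239.2 -140. ]
railL [ -46.7 -238.9 -140. ]
railUl [  47.1  151.1 -140. ]
railLl [ -45.8  149.7 -140. ]
hL [-60.5  48.4   0. ]
hR [-59.5 -48.4   0. ]
blkU [ 49.9 147.8 -97. ]
blkL [-60.4 144.3 -97. ]
s1 [  38.8  -57.3 -107. ]
s2 [  43.  -178.6 -107. ]
s3 [ -39.2 -176.6 -107. ]
s4 [ -40.3  -57.9 -107. ]
plate c [  70.5  -30.6 -152. ] supply [   0.6 -117.6 -107. ] [ 568.63412393 -135.93931952   51.        ]
supply top [ 574.2 -131.5   52.9]
plate [686.3  33.5   7.1]
handle [532.6  16.1 154.5]
handle [523.  -39.3 154.8]
bench [508.1 173.5   0.9]
[[554.22481327   0.         318.51122725]
 [  0.         554.22481327 239.9055767 ]
 [  0.           0.           1.        ]]
```

The crop shows the white-metal box with its perforated top in the lane, right of the barrier at crop (520,410). That is the supply. From the measurements, the jig origin is at about (587,-20) with yaw -0.164, and the supply is at jig y ≈ -117. The servo can't tilt the tool, so I'll push the handle from -x with half-open fingers straddling the stem, moving up and over along the arc. First I spin and transit.

>>> {"fn": "servo_tool", "kwargs": {
  "commands": [
    [0.5,[0,0,0],7],
    [0.5,[0,0,0],7],
    [0.5,[0,0,0],7],
    [0.5,[0,0,0],7],
    [0.5,[0,0,0],6.9],
    [0.5,[-20,-6,0],0],
    [0.5,[-35,-11,0],0],
    [0.5,[-35,-11,0],0],
    [0.5,[-35,-11,0],0],
    [0.5,[-35,-11,0],0],
    [0.5,[-35,-11,0],0],
    [0.5,[-35,-11,0],0]
  ]
}}

```text
time: 1.1
tool_pos: [345.6, -279.6, 213.3]
tcp_rot: [2.031, -2.397, -0.0]
contact_force: [0.8, -0.7, -0.1]
gripper_width: 47.1
```

>>> {"fn": "servo_tool", "kwargs": {
  "commands": [
    [0.5,[-35,-11,0],0],
    [0.5,[-35,-11,0],0],
    [0.5,[-35,-11,0],0],
    [0.5,[-35,-11,0],0],
    [0.5,[-35,-11,0],0],
    [0.5,[-35,-11,0],0],
    [0.5,[-35,-11,0],0],
    [0.5,[-30,-9,0],0],
    [0.5,[-15,0,0],0],
    [0.5,[0,0,0],0],
    [0.5,[0,0,0],0]
  ]
}}

```text
time: 2.02
tool_pos: [477.4, -9.0, 213.1]
tcp_rot: [2.033, -2.394, -0.001]
contact_force: [-0.5, -0.5, -0.8]
gripper_width: 47.2
```

```bash
cat >> h.py <<'E'
O=np.array([587.3,-19.8,0]); RJ=R.from_euler('z',-0.1645).as_matrix()
def st():
    s=ctrl.observe(); M=R.from_rotvec(s['tcp_rot']).as_matrix()
    print('t',s['time'],'jig',(RJ.T@(s['tool_pos']-O)).round(1),'tool in jig\n',(RJ.T@M).round(3),'F jig',(RJ.T@s['contact_force']).round(1),'w',s['gripper_width'])
E
python3 -c "
from h import *
st()"
```

```text
t 2.0167 jig [-110.2   -7.4  213.1] tool in jig
 [[ 0.002 -1.    -0.001]
 [-1.    -0.002 -0.   ]
 [ 0.     0.001 -1.   ]] F jig [-0.4 -0.6 -0.8] w 47.158945014708436
```

>>> {"fn": "servo_tool", "kwargs": {
  "commands": [
    [0.5,[-7,0,20],0],
    [0.5,[0,0,30],0],
    [0.5,[0,0,30],0],
    [0.5,[0,0,20],0],
    [0.5,[0,0,8],0],
    [0.5,[0,-8,0],0],
    [0.5,[0,-10,0],0],
    [0.5,[0,-6,0],0],
    [0.5,[0,0,0],0],
    [0.5,[0,0,0],0]
  ]
}}

```text
time: 2.85
tool_pos: [502.8, -6.7, 106.2]
tcp_rot: [-2.031, 2.396, -0.001]
contact_force: [-0.3, -0.3, -0.5]
gripper_width: 46.9
```

```bash
python3 - <<'E'
from h import *
st()
im,_=shot('side','s1')
cv2.imwrite('pics/c1.png',cv2.resize(im[150:400,170:470,::-1],None,fx=2.5,fy=2.5,interpolation=cv2.INTER_CUBIC))
E
```

```text
t 2.85 jig [-85.5  -0.9 106.2] tool in jig
 [[-0.    -1.     0.001]
 [-1.     0.     0.   ]
 [-0.    -0.001 -1.   ]] F jig [-0.3 -0.4 -0.5] w 46.945325536626356
```

View pics/c1.png

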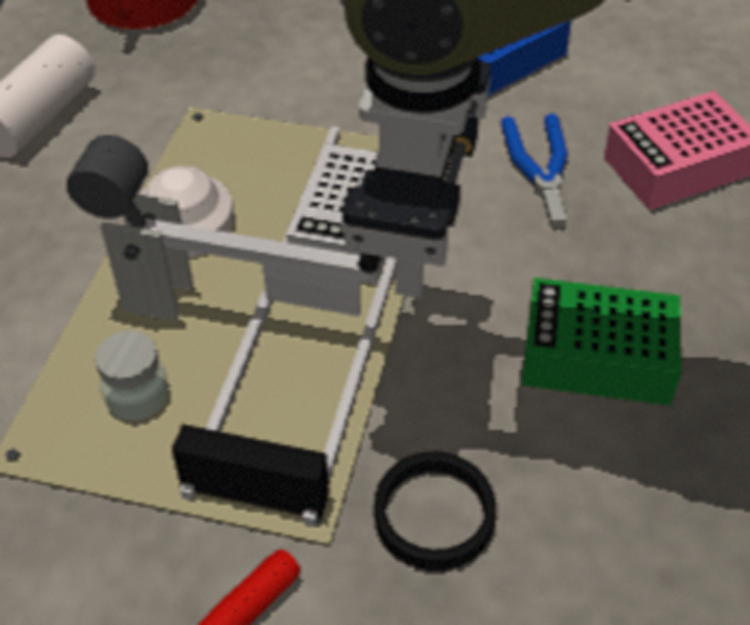

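The crop shows the fingers at crop (410,270), just outside the handle's end at (370,262), straddling it with nothing underneath. I'll make contact with short steps that go up and inward.

>>> {"fn": "servo_tool", "kwargs": {
  "commands": [
    [0.5,[0,-4,0],0],
    [0.5,[0,-3,0],0],
    [0.5,[0,-3,0],0],
    [0.5,[0,0,0],0]
  ]
}}

```text
time: 3.23
tool_pos: [511.6, -7.8, 105.5]
tcp_rot: [2.03, -2.395, -0.003]
contact_force: [-9.3, 1.7, 6.5]
gripper_width: 47.1
```

>>> {"fn": "servo_tool", "kwargs": {
  "commands": [
    [0.5,[0,-2,-6],0],
    [0.5,[0,-2.5,-6],0],
    [0.5,[0,-2.5,-6],0],
    [0.5,[0,-2.5,-6],0]
  ]
}}

```text
time: 3.57
tool_pos: [519.6, -9.2, 128.9]
tcp_rot: [2.029, -2.393, -0.007]
contact_force: [-18.2, 1.5, 4.7]
gripper_width: 47.2
```

```bash
cat >> h.py <<'E'
def bar():
    # barrier angle from counterweight/arm: side depth points near jig y=0 in jig x-z
    im,d=ctrl.get_image('side'); c=ctrl.get_calibration('side'); K=np.array(c['K']);Rm=cv2.Rodrigues(np.array(c['rvec'],float))[0]
    v,u=np.nonzero(d>0); z=d[v,u]; p=np.linalg.inv(K)@np.array([u,v,np.ones_like(u)])*z
    W=RJ.T@((Rm.T@(p-np.array(c['tvec']).reshape(3,1))).T-O).T
    m=(abs(W[1])<9)&(W[0]>-90)&(W[0]<250)&(W[2]>75); P=W[:,m]
    x=P[0]-140;zz=P[2]-90; r=np.hypot(x,zz); a=np.pi-np.arctan2(zz,x)
    for lo,hi in [(50,80),(80,110),(110,140),(140,170)]:
        k=(r>lo)&(r<hi); print(lo,k.sum(),np.percentile(a[k],[10,50,90]).round(2) if k.any() else '')
    return im,P
E
python3 - <<'E'
from h import *
st(); bar()
E
```

```text
t 3.5667 jig [-68.5  -0.6 128.9] tool in jig
 [[ 0.    -1.    -0.006]
 [-1.    -0.    -0.   ]
 [ 0.     0.006 -1.   ]] F jig [-18.2  -1.5   4.7] w 47.170436718187204
50 257 [0.11 0.26 1.75]
80 230 [0.09 0.2  2.16]
110 236 [0.08 0.17 6.24]
140 257 [0.03 0.16 6.24]
```

>>> {"fn": "servo_tool", "kwargs": {
  "commands": [
    [0.5,[0,-2.5,-9],0],
    [0.5,[0,-3,-9],0],
    [0.5,[0,-3.5,-8.5],0],
    [0.5,[0,-4,-8],0]
  ]
}}

```text
time: 3.95
tool_pos: [534.9, -11.7, 164.8]
tcp_rot: [-2.031, 2.396, -0.0]
contact_force: [-1.2, 0.8, -1.5]
gripper_width: 47.0
```

>>> {"fn": "servo_tool", "kwargs": {
  "commands": [
    [0.5,[0,-4,-8],0],
    [0.5,[0,-4.5,-8],0],
    [0.5,[0,-4.5,-7.5],0],
    [0.5,[0,-5,-7],0]
  ]
}}

```text
time: 4.28
tool_pos: [552.8, -14.7, 195.3]
tcp_rot: [-2.032, 2.396, -0.0]
contact_force: [-1.7, 0.8, -1.4]
gripper_width: 47.1
```

```bash
python3 - <<'E'
from h import *
st(); bar()
E
```

```text
t 4.2833 jig [-34.9  -0.6 195.3] tool in jig
 [[ 0. -1.  0.]
 [-1. -0.  0.]
 [-0. -0. -1.]] F jig [-1.8  0.6 -1.4] w 47.10217155989666
50 254 [0.4  1.86 2.06]
80 211 [0.25 0.49 2.22]
110 370 [0.06 0.29 0.49]
140 396 [0.11 0.3  0.47]
```

Forces are low (about 2 N) and the barrier is at about 0.4 rad. I'll continue along the arc.

>>> {"fn": "servo_tool", "kwargs": {
  "commands": [
    [0.5,[0,-6,-6.5],0],
    [0.5,[0,-6,-6.5],0],
    [0.5,[0,-6,-6.5],0],
    [0.5,[0,-6,-6],0],
    [0.5,[0,-6,-6],0],
    [0.5,[0,-7,-5.5],0],
    [0.5,[0,-7,-5],0],
    [0.5,[0,-7,-5],0],
    [0.5,[0,-7,-5],0],
    [0.5,[0,-7,-4.5],0]
  ]
}}

```text
time: 5.17
tool_pos: [616.9, -25.4, 251.3]
tcp_rot: [-2.031, 2.396, -0.0]
contact_force: [-0.7, -0.6, 0.2]
gripper_width: 47.2
```

>>> {"fn": "servo_tool", "kwargs": {
  "commands": [
    [0.5,[0,-7.5,-4],0],
    [0.5,[0,-7.5,-4],0],
    [0.5,[0,-8,-3.5],0],
    [0.5,[0,-8,-3.5],0],
    [0.5,[0,-8,-3],0],
    [0.5,[0,-8,-3],0],
    [0.5,[0,-8,-2],0],
    [0.5,[0,-8,-2],0],
    [0.5,[0,-8,-2],0],
    [0.5,[0,-8,-2],0],
    [0.5,[0,0,0],0]
  ]
}}

```text
time: 6.08
tool_pos: [695.2, -38.5, 279.8]
tcp_rot: [-2.031, 2.396, -0.001]
contact_force: [0.0, 0.5, -0.3]
gripper_width: 46.9
```

```bash
python3 - <<'E'
from h import *
st(); im,P=bar()
cv2.imwrite('pics/s2.png',cv2.resize(im[80:420,150:500,::-1],None,fx=1.7,fy=1.7))
E
```

```text
t 6.0833 jig [109.5  -0.7 279.8] tool in jig
 [[-0. -1.  0.]
 [-1.  0. -0.]
 [ 0. -0. -1.]] F jig [-0.1  0.5 -0.3] w 46.91337936564988
50 182 [1.28 1.46 2.91]
80 142 [1.14 1.33 1.43]
110 410 [0.97 1.18 1.38]
140 443 [1.04 1.21 1.38]
```

View pics/s2.png

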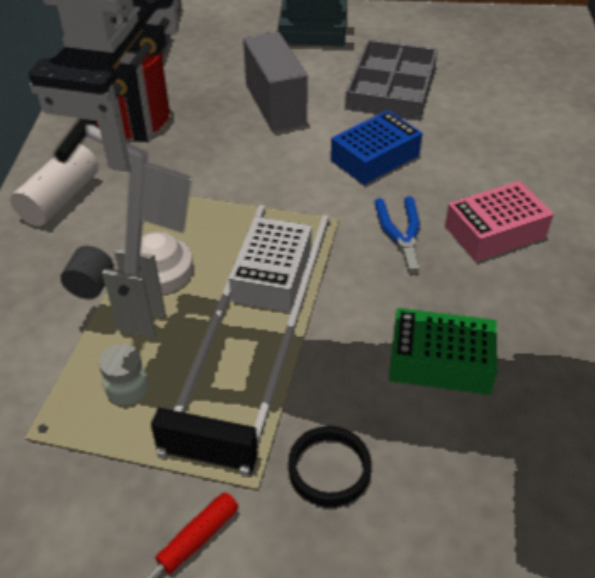

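The barrier is well past its balance point: the arm stands nearly upright around crop (135,200) and is falling on to its stop. I'll back away and go behind the supply with fingers shut.

>>> {"fn": "servo_tool", "kwargs": {
  "commands": [
    [0.5,[0,15,0],0],
    [0.3,[0,30,0],0],
    [0,[0,35,0],0],
    [0,[15,29,0],0],
    [0,[35,0,0],0],
    [0,[35,0,0],0],
    [0,[35,0,0],0],
    [0,[35,0,0],0],
    [0,[35,0,0],0],
    [0,[35,0,0],0],
    [0,[0,0,0],0]
  ]
}}

```text
time: 7.05
tool_pos: [548.2, -247.1, 279.5]
tcp_rot: [2.026, -2.4, 0.001]
contact_force: [-1.1, -0.7, 0.1]
gripper_width: 0.5
```

>>> {"fn": "servo_tool", "kwargs": {
  "commands": [
    [0,[0,0,25],0],
    [0,[0,0,35],0],
    [0,[0,0,35],0],
    [0,[0,0,35],0],
    [0,[0,0,35],0],
    [0,[0,0,30],0],
    [0,[0,0,15],0],
    [0,[0,0,0],0],
    [0,[0,0,0],0]
  ]
}}

```text
time: 7.8
tool_pos: [549.8, -242.0, 70.2]
tcp_rot: [2.032, -2.396, -0.001]
contact_force: [0.4, -0.6, 1.0]
gripper_width: 0.6
```

```bash
python3 - <<'E'
from h import *
st(); im,P=bar()
cv2.imwrite('pics/s3.png',cv2.resize(im[80:420,150:500,::-1],None,fx=1.7,fy=1.7))
E
```

```text
t 7.8 jig [  -0.6 -225.3   70.2] tool in jig
 [[ 0. -1. -0.]
 [-1. -0.  0.]
 [-0.  0. -1.]] F jig [ 0.5 -0.5  1. ] w 0.62308462759502
50 180 [1.64 1.75 3.23]
80 156 [1.56 1.69 1.81]
110 443 [1.34 1.55 1.75]
140 480 [1.41 1.59 1.76]
```

View pics/s3.png

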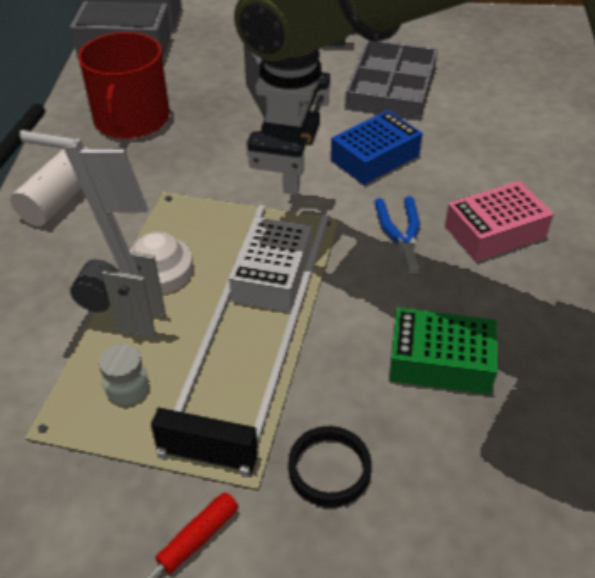

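The barrier rests at its upper stop (arm leaning back, handle at crop (50,140)), and the supply has not moved. The gripper is behind the supply. Next I lower and push.

>>> {"fn": "servo_tool", "kwargs": {
  "commands": [
    [0,[0,0,20],0],
    [0,[0,0,20],0],
    [0,[0,0,5],0],
    [0,[-10,0,0],0],
    [0,[-12,0,0],0],
    [0,[-5,0,0],0],
    [0,[-4,0,0],0],
    [0,[-4,0,0],0],
    [0,[-4,0,0],0],
    [0,[-4,0,0],0]
  ]
}}

```text
time: 8.68
tool_pos: [557.6, -200.4, 26.0]
tcp_rot: [-2.031, 2.396, -0.004]
contact_force: [-0.7, -6.4, 5.1]
gripper_width: 0.1
```

>>> {"fn": "servo_tool", "kwargs": {
  "commands": [
    [0,[-5,0,0],0],
    [0,[-6,0,0],0],
    [0,[-7,0,0],0],
    [0,[-7,0,0],0],
    [0,[-7,0,0],0],
    [0,[-7,0,0],0],
    [0,[-7,0,0],0],
    [0,[-7,0,0],0],
    [0,[-7,0,0],0],
    [0,[-5,0,0],0],
    [0,[-3,0,0],0],
    [0,[0,0,0],0]
  ]
}}

```text
time: 9.68
tool_pos: [568.6, -132.7, 25.7]
tcp_rot: [-2.031, 2.396, -0.002]
contact_force: [-0.1, -0.8, -0.3]
gripper_width: 0.5
```

```bash
python3 - <<'E'
from h import *
st(); im,d=shot('top','t4')
cv2.imwrite('pics/c4.png',cv2.resize(im[105:265,235:450,::-1],None,fx=3.7,fy=3.7,interpolation=cv2.INTER_CUBIC))
E
```

```text
t 9.6833 jig [   0.  -114.4   25.7] tool in jig
 [[ 0.    -1.     0.001]
 [-1.    -0.    -0.   ]
 [ 0.    -0.001 -1.   ]] F jig [ 0.1 -0.8 -0.3] w 0.4906687363460969
```

View pics/c4.png

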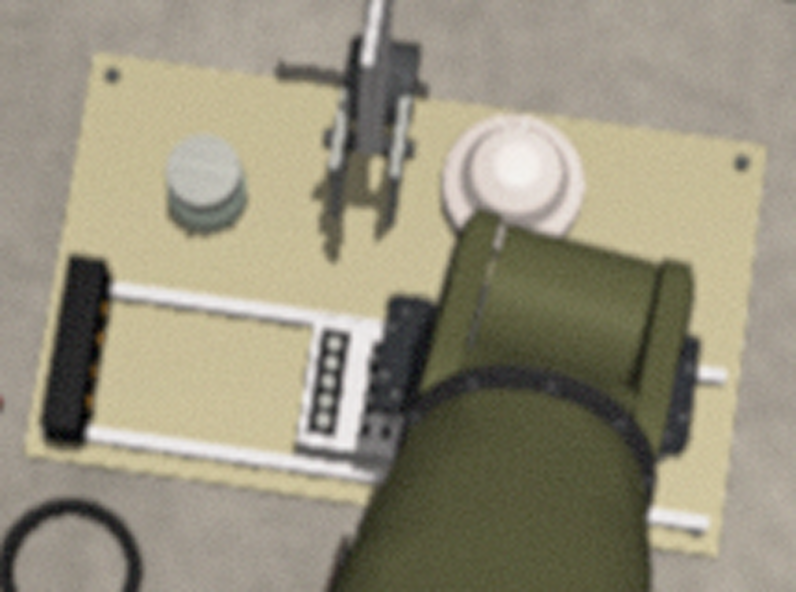

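The crop shows the supply straight in the lane, front edge at crop (308,390), with the block face near x≈100. I'll keep pushing.

>>> {"fn": "servo_tool", "kwargs": {
  "commands": [
    [0,[-4,0,0],0],
    [0,[-7,0,0],0],
    [0,[-9,0,0],0],
    [0,[-9,0,0],0],
    [0,[-9,0,0],0],
    [0,[-9,0,0],0],
    [0,[-9,0,0],0],
    [0,[-9,0,0],0],
    [0,[-9,0,0],0],
    [0,[-9,0,0],0],
    [0,[-8,0,0],0],
    [0,[-6,0,0],0]
  ]
}}

```text
time: 10.73
tool_pos: [584.2, -36.8, 25.2]
tcp_rot: [2.032, -2.396, 0.001]
contact_force: [-0.9, -5.5, 5.4]
gripper_width: 0.1
```

>>> {"fn": "servo_tool", "kwargs": {
  "commands": [
    [0,[-5,0,0],0],
    [0,[-4,0,0],0],
    [0,[-4,0,0],0],
    [0,[-4,0,0],0],
    [0,[-3,0,0],0],
    [0,[-2,0,0],0],
    [0,[-2,0,0],0],
    [0,[-1,0,0],0],
    [0,[0,0,0],0]
  ]
}}

```text
time: 11.48
tool_pos: [588.2, -12.5, 25.2]
tcp_rot: [-2.031, 2.396, -0.001]
contact_force: [0.9, -4.2, 2.7]
gripper_width: 0.3
```

```bash
python3 -c "
from h import *
st()"
```

```text
t 11.4833 jig [-0.3  7.4 25.2] tool in jig
 [[ 0. -1.  0.]
 [-1. -0. -0.]
 [ 0. -0. -1.]] F jig [ 1.6 -4.   2.7] w 0.34981985946281924
```

>>> {"fn": "servo_tool", "kwargs": {
  "commands": [
    [0,[-2,0,0],0],
    [0,[-2,0,0],0],
    [0,[-2,0,0],0],
    [0,[-1,0,0],0],
    [0,[0,0,0],0]
  ]
}}

```text
time: 11.9
tool_pos: [589.3, -5.6, 25.1]
tcp_rot: [-2.031, 2.396, -0.0]
contact_force: [-0.1, -3.8, 2.8]
gripper_width: 0.6
```

>>> {"fn": "servo_tool", "kwargs": {
  "commands": [
    [0,[-1,0,0],0],
    [0,[-1,0,0],0],
    [0,[0,0,0],0]
  ]
}}

```text
time: 12.15
tool_pos: [589.6, -3.7, 25.1]
tcp_rot: [2.031, -2.396, 0.0]
contact_force: [-1.0, -4.6, 3.6]
gripper_width: 0.4
```

>>> {"fn": "servo_tool", "kwargs": {
  "commands": [
    [0,[-1,0,0],0],
    [0,[0,0,0],0]
  ]
}}

```text
time: 12.32
tool_pos: [589.7, -2.7, 25.1]
tcp_rot: [2.031, -2.396, 0.0]
contact_force: [-1.2, -4.5, 3.9]
gripper_width: 0.8
```

>>> {"fn": "servo_tool", "kwargs": {
  "commands": [
    [0,[-1,0,0],0],
    [0,[-1,0,0],0],
    [0,[0,0,0],0]
  ]
}}

```text
time: 12.57
tool_pos: [589.8, -2.3, 25.1]
tcp_rot: [2.03, -2.395, 0.002]
contact_force: [-4.3, -16.1, 7.1]
gripper_width: 0.2
```

>>> {"fn": "servo_tool", "kwargs": {
  "commands": [
    [0,[-1,0,0],0],
    [0,[0,0,0],0]
  ]
}}

```text
time: 12.73
tool_pos: [589.7, -2.3, 25.1]
tcp_rot: [2.029, -2.395, 0.003]
contact_force: [-6.4, -23.2, 7.1]
gripper_width: 0.3
```

```bash
python3 - <<'E'
from h import *
st(); im,d=shot('side','s5')
cv2.imwrite('pics/c5.png',cv2.resize(im[200:380,200:400,::-1],None,fx=3.3,fy=3.3,interpolation=cv2.INTER_CUBIC))
E
```

```text
t 12.7333 jig [-0.5 17.7 25.1] tool in jig
 [[-0.001 -1.    -0.001]
 [-1.     0.001 -0.004]
 [ 0.004  0.001 -1.   ]] F jig [ -2.6 -24.    7.1] w 0.3090777503089953
```

View pics/c5.png

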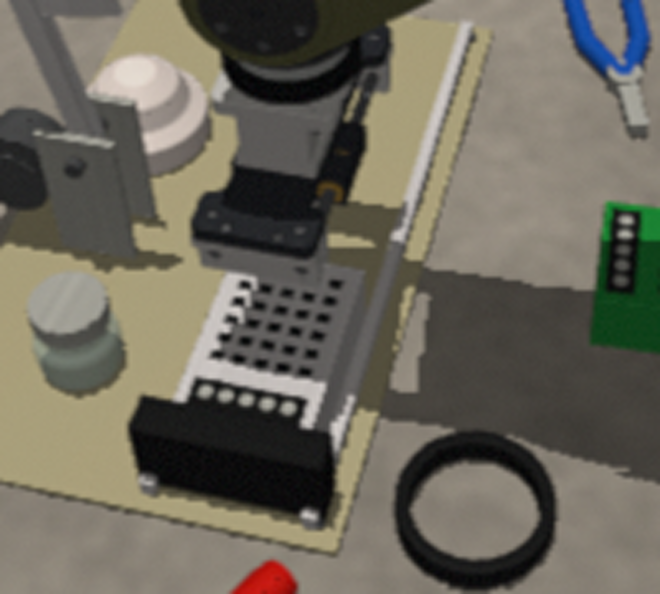

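The stop is hard: 24 N at TCP y 17.7, where 17.5 was expected. The crop shows the supply's front against the black block at (240,400). I'll retreat backward, then up.

>>> {"fn": "servo_tool", "kwargs": {
  "commands": [
    [0,[2,0,0],0],
    [0,[5,0,0],0],
    [0,[15,0,0],0],
    [0,[20,0,0],0],
    [0,[20,0,0],0],
    [0,[0,0,-20],0],
    [0,[0,0,-35],0],
    [0,[0,0,-35],0],
    [0,[35,0,-20],0],
    [0,[35,0,0],0],
    [0,[35,0,0],0],
    [0,[35,0,0],0]
  ]
}}

```text
time: 13.78
tool_pos: [556.7, -199.9, 135.1]
tcp_rot: [-2.032, 2.395, 0.0]
contact_force: [0.8, 0.5, 0.6]
gripper_width: 0.5
```

>>> {"fn": "servo_tool", "kwargs": {
  "commands": [
    [0,[35,0,0],0],
    [0,[35,0,0],0],
    [0,[35,0,0],0],
    [0,[0,35,0],0],
    [0,[0,35,0],0],
    [0,[0,35,0],0],
    [0,[0,0,0],0],
    [0,[0,0,0],0]
  ]
}}

```text
time: 14.45
tool_pos: [435.5, -285.0, 135.1]
tcp_rot: [-2.03, 2.397, 0.0]
contact_force: [0.0, -0.3, 1.1]
gripper_width: 0.6
```

```bash
python3 - <<'E'
from h import *
st(); bar(); im,d=shot('top','t6')
a=im[105:265,235:450,::-1]
cv2.imwrite('pics/c6.png',cv2.resize(a,None,fx=3.7,fy=3.7,interpolation=cv2.INTER_CUBIC))
E
```

```text
t 14.45 jig [-106.3 -286.5  135.1] tool in jig
 [[-0.001 -1.     0.   ]
 [-1.     0.001  0.001]
 [-0.001 -0.    -1.   ]] F jig [ 0.1 -0.3  1.1] w 0.6060335860672995
50 174 [1.64 1.75 3.22]
80 154 [1.58 1.69 1.8 ]
110 449 [1.34 1.56 1.76]
140 474 [1.41 1.59 1.75]
```

View pics/c6.png

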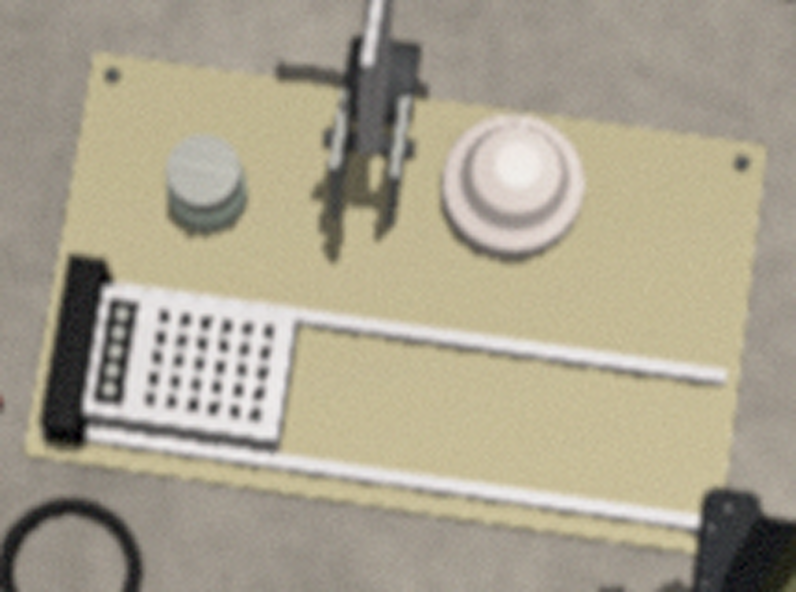

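The supply is flush against the block at crop (100,350), the barrier is up at its stop, the jar and dome have not moved, and the robot is clear. I'll hand the job in.

```bash
python3 -c "
from h import *
print(ctrl.finish_job())"
```

```text
the job is handed in; nothing more can be done
None
```

The barrier is up by itself and the power supply is home against the end block. I handed the job in at about 14.5 s of the 56 s limit; no verdict is reported.

- **Barrier:** I pushed the handle up and over with half-open fingers straddling its stem. The servo cannot tilt the tool, so the fingers stayed vertical, and early on the push peaked at about 19 N. The arm then fell on to its upper stop by itself. Its depth readings were the same before and after the supply push.
- **Power supply:** I pushed its -y face with shut fingers until it stopped hard, at 24 N with the tool at jig y 17.7 mm (17.5 mm expected). In the last top picture it sits flush with the block and straight in the lane.
- **Last checks:** The jar and dome camera look unmoved, and the tape was in its place as far as the crop shows it. I did not check the pliers and screwdriver again after the last move. The robot was clear of everything, with about 1 N of residual force.

No check failed or disagreed. The barrier angle of about 1.75 rad is judged from the picture and the steady readings; I did not measure it exactly.

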